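# Return the table's sauce pots to their saucers on the serving tray

## Robot

A 7-joint arm with a two-finger parallel gripper is mounted at the origin on the work surface. World frame = base frame: x ahead of the robot, y to its left, z up, the work surface at z = 0. Lengths are in m, angles in rad, forces in N, time in s.
With the tool pointing down it reaches from about 0.35 to 0.775 m from the base axis. Payload 3.1 kg.
Tool frame: the origin (TCP) lies on the centre line of the jaws, within the pads' length; the fingertips stand 19 mm ahead of it and the grasp point (between the pads) is the TCP; z points along the fingers, y is the line along which they close (so a half turn about z gives the same grasp; the last joint's range is limited). The gripper opens to 85 mm and grips with 20 to 120 N. Pads are 22 mm wide; open, the fingers measure 114 mm over their backs; the gripper's body (76 mm by 85 mm) begins 54 mm behind the grasp point. The pads swing forward as they close: fully open they stand 13 mm farther back than shut.
Start: joints at [-1.194, 0.311, 0.014, 1.512, -0.004, 1.319, -0.027], TCP at [0.224, 0.502, 0.25] pointing down, gripper open.
Joint ranges: [-2.7, 2.7], [-0.3, 1.91], [-1.27, 1.3], [0.12, 2.57], [-1.44, 4.58], [0.2, 2.03], [-3.05, 3.05]. Speed limits (rad/s): [2.79, 2.79, 3.14, 3.14, 3.14, 3.14, 3.14].

## Interface

Orientations are given as a unit quaternion [x, y, z, w].
In Python, from station import r, optics, workorder gives the robot as it stands. The module is installed in compiled form; this text tells all that it offers.
- The arm moves only by the tool drive_tool, never from a script. Its argument "series" is a list of rows, each a list of 7 numbers: the shift along the tool's x, y, z in m, then the turn, a rotation vector about the tool's x, y, z in rad, then the closure, from -1 (fully open) to 1 (shut). A call has 1 to 12 rows; each row shifts and turns the commanded pose from where the row before left it, along the tool's axes as they then stand; what a row does not reach is not made up. A row lasts 1/8 s, in which the tool goes at most 62.5 mm and 10.7 degrees, less where a joint would pass 70% of its speed; a pose out of reach is approached as far as the arm can. A call with a gripper value outside its range is refused whole. The fingers move at their own pace and stop on an object; "newtons" is the grip in N (left out, the last holds). Time passes only in rows, so rows that do not move let the fingers close. It gives the time, the measured TCP pose, the force, the opening and the grip force at its end, in the units of the state.
- r.state(): the state, without advancing time (a new reading comes with each control period).
- optics.snapshot(name): name is "side" or "top" or "wrist"; returns a dict with "color" (480x640x3 uint8, red, green, blue), "K" (3x3 intrinsics, pixels), "rvec" (rotation vector, rad) and "tvec" (3), from world to camera coordinates, as OpenCV has them; the wrist camera has in their place "mount" (4x4, takes a point from camera to tool coordinates, whose origin is the TCP and whose axes are the flange's). Camera axes: x right, y down, z forward; pixel columns grow to the right and rows downward; lengths in m; the calibration is good to about 2 mm. A picture is of the moment at which its call begins: read the wrist's pose just before it. There is no depth.
- workorder.hand_in(): hands the job in; it is judged then, once.
The state is a dict: "clock": time; "joint_pos": joint angles; "joint_velocities": joint speeds; "effort": joint torques, N m; "tool_pos": TCP position; "orientation": TCP orientation; "contact_force": force on the tool from outside, world axes, zero at the start; "moment": the same for the moment, N m; "width": finger opening in m; "grip_force": force on a finger pad.
Only numpy, scipy, OpenCV 4.12 (cv2) and the standard library are available. Lean on these libraries where they do the work, as an engineer would, in place of code of your own. Each camera call takes 0.05 s, during which the arm holds its last target. There are 200 camera calls.

## Task

Supper is nearly ready: gather the four sauce pots that belong to the table set (blue, green, yellow and red) from the bamboo mat and stand each one in the well of the saucer of its own colour on the wooden tray. They are full and made of stoneware, so keep them upright and set them down, do not drop them. The white and the black pot are the cook's and have no saucer: leave them where they are.

Things in the scene. Friction and masses are not known exactly. Their poses are not given: they have to be found in the camera images.
- pot_blue_mid (a point): Lidded stoneware sauce pot, dark blue: round, straight-sided, 52 mm wide from 12 to 50 mm above its 42 mm foot, 75 mm tall with the lid knob (one piece), 0.24 kg. Short spout towards its own +x, 42 to 67 mm up, tip 43 mm from the axis. Loose, upright on a bamboo mat 6 mm high, neighbours' axes 100 mm or more apart. Point: on its axis, 37 mm above the foot; z up.
- pot_green_mid (a point): Lidded stoneware sauce pot, leaf green: round, straight-sided, 52 mm wide from 12 to 50 mm above its 42 mm foot, 75 mm tall with the lid knob (one piece), 0.24 kg. Short spout towards its own +x, 42 to 67 mm up, tip 43 mm from the axis. Loose, upright on a bamboo mat 6 mm high, neighbours' axes 100 mm or more apart. Point: on its axis, 37 mm above the foot; z up.
- pot_yellow_mid (a point): Lidded stoneware sauce pot, mustard yellow: round, straight-sided, 52 mm wide from 12 to 50 mm above its 42 mm foot, 75 mm tall with the lid knob (one piece), 0.24 kg. Short spout towards its own +x, 42 to 67 mm up, tip 43 mm from the axis. Loose, upright on a bamboo mat 6 mm high, neighbours' axes 100 mm or more apart. Point: on its axis, 37 mm above the foot; z up.
- pot_red_mid (a point): Lidded stoneware sauce pot, brick red: round, straight-sided, 52 mm wide from 12 to 50 mm above its 42 mm foot, 75 mm tall with the lid knob (one piece), 0.24 kg. Short spout towards its own +x, 42 to 67 mm up, tip 43 mm from the axis. Loose, upright on a bamboo mat 6 mm high, neighbours' axes 100 mm or more apart. Point: on its axis, 37 mm above the foot; z up.
- saucer_blue: Fixed drip saucer, dark blue, one of four at 115 mm pitch in a square on a wooden tray (260 mm square, rim 20 mm above the table). Flat round well 62 mm across, floor 5 mm above the origin; sloping rim 88 mm across, 12 mm above the origin. Origin: centre of its underside, 8 mm above the table; z up.
- saucer_green: Fixed drip saucer, leaf green, one of four at 115 mm pitch in a square on a wooden tray (260 mm square, rim 20 mm above the table). Flat round well 62 mm across, floor 5 mm above the origin; sloping rim 88 mm across, 12 mm above the origin. Origin: centre of its underside, 8 mm above the table; z up.
- saucer_yellow: Fixed drip saucer, mustard yellow, one of four at 115 mm pitch in a square on a wooden tray (260 mm square, rim 20 mm above the table). Flat round well 62 mm across, floor 5 mm above the origin; sloping rim 88 mm across, 12 mm above the origin. Origin: centre of its underside, 8 mm above the table; z up.
- saucer_red: Fixed drip saucer, brick red, one of four at 115 mm pitch in a square on a wooden tray (260 mm square, rim 20 mm above the table). Flat round well 62 mm across, floor 5 mm above the origin; sloping rim 88 mm across, 12 mm above the origin. Origin: centre of its underside, 8 mm above the table; z up.
- pot_white_mid (a point): A pot of the same shape and size as the others, but glazed cream white; it has no saucer and is to be left where it stands on the mat. This point is on its axis, half-way up (37 mm above the foot); its spout points along its own +x.
- pot_black_mid (a point): A pot of the same shape and size as the others, but glazed black; it has no saucer and is to be left where it stands on the mat. This point is on its axis, half-way up (37 mm above the foot); its spout points along its own +x.
Not all that is in view belongs to the job. There is more than one size of the part that bears pot_blue_mid; the job needs the smaller.

How it is judged:
By the outcome, as a careful person would: the job done as asked, in the order asked, and still so for the second after the job is handed in, with the robot touching nothing.
It also fails if it takes over 104 s, if anything falls off the work surface, if the arm or the gripper's body presses on something with over 40 N, if the wrist force passes 120 N, or if a joint passes its speed limit or range.

## Working session

There is one attempt and no reset: what is moved stays moved. The work goes in short steps, Python scripts to look and compute and a tool call to move; the robot and the scene stay as the last step left them, time stands still between calls to the robot, and variables do not carry over. Pictures are saved under pics/ and viewed, at most 14 in all, crops included, and the job is handed in when it is done.

Besides the shell and the picture viewer there is one more tool, called after "Request:" by a JSON object that holds its "method" and its "body", one argument or row to a line. drive_tool: Moves the arm, as the interface text tells. Its arguments: {"type":"object","properties":{"series":{"type":"array"},"newtons":{"type":"number"}},"required":["series"]}

```bash
mkdir -p pics
python3 - <<'E'
from station import r,optics
import cv2,numpy as np,pickle
s=r.state();print({k:np.round(v,3).tolist() for k,v in s.items()})
d={}
for n in("side","top"):
    p=optics.snapshot(n);d[n]=p;cv2.imwrite(f"pics/{n}0.png",p["color"][...,::-1])
    R=cv2.Rodrigues(np.array(p["rvec"]))[0];print(n,np.round(p["K"],1).tolist(),(-R.T@np.array(p["tvec"])).round(3),R.round(2).tolist())
pickle.dump(d,open("cal.pkl","wb"))
E
```

```text
{'clock': 0.0, 'joint_pos': [-1.194, 0.312, 0.014, 1.513, -0.004, 1.319, -0.027], 'joint_velocities': [-0.0, 0.001, 0.001, -0.002, 0.001, -0.0, -0.001], 'effort': [-0.0, -37.991, 0.146, -23.06, 0.012, 0.014, -0.0], 'tool_pos': [0.223, 0.502, 0.249], 'orientation': [0.208, 0.978, -0.001, -0.0], 'contact_force': [-0.165, -0.296, -0.82], 'moment': [-0.005, -0.052, -0.007], 'grip_force': 0.0, 'width': 0.085}
side [[576.7, 0.0, 319.1], [0.0, 576.7, 241.5], [0.0, 0.0, 1.0]] [-0.178 -0.732  0.972] [[0.73, -0.68, -0.02], [-0.48, -0.49, -0.73], [0.49, 0.54, -0.69]]
top [[619.7, 0.0, 315.5], [0.0, 619.7, 234.4], [0.0, 0.0, 1.0]] [ 0.355 -0.009  1.152] [[0.02, -1.0, 0.01], [-0.99, -0.02, -0.11], [0.11, -0.01, -0.99]]
```

View pics/top0.png

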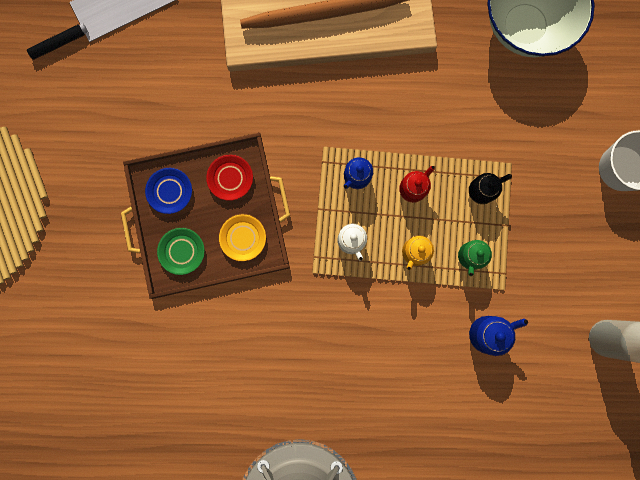

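View pics/side0.png

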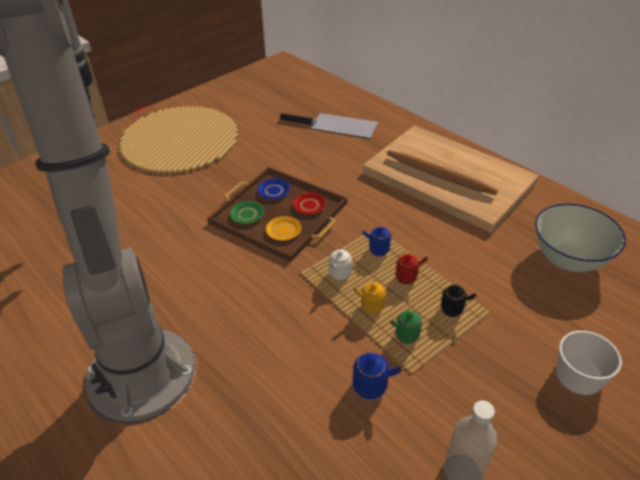

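The side and top views show the six pots on the mat. Top-view pixels: blue (358,173), red (415,186), black (487,188), white (352,240), yellow (418,250), green (475,255). Saucers: blue (169,191), red (230,178), green (181,251), yellow (242,238).

Things that could be mistaken for the target: the larger blue pot off the mat at (493,335) is a decoy, and the blue saucer at (169,191) and the white and black pots are not targets. I choose the small blue pot on the mat at (358,173) and will check it in a close crop.

Run:
```python
import cv2,pickle
c=pickle.load(open("cal.pkl","rb"))["top"]["color"][...,::-1]
cv2.imwrite("pics/mat.png",cv2.resize(c[145:295,315:515],None,fx=4,fy=4,interpolation=cv2.INTER_CUBIC))
cv2.imwrite("pics/tray.png",cv2.resize(c[150:290,120:295],None,fx=4,fy=4,interpolation=cv2.INTER_CUBIC))
```

```text
(no output)
```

View pics/mat.png

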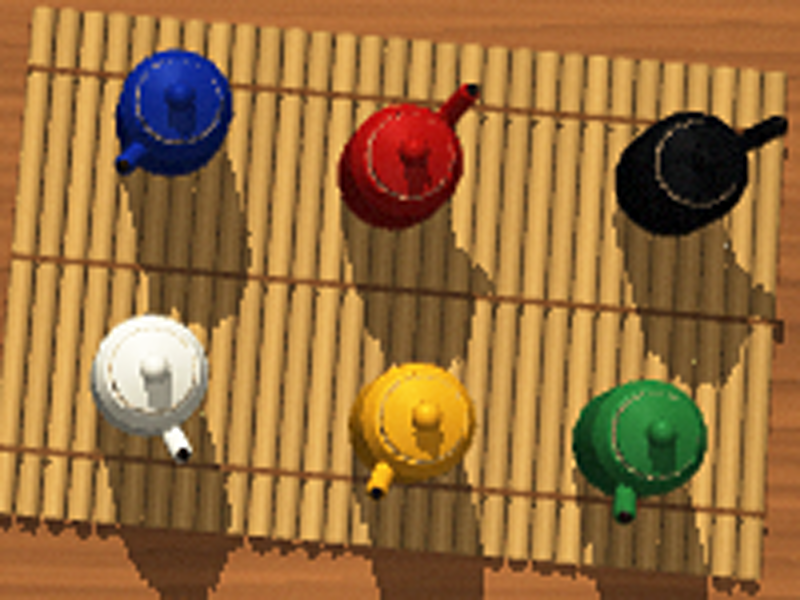

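View pics/tray.png

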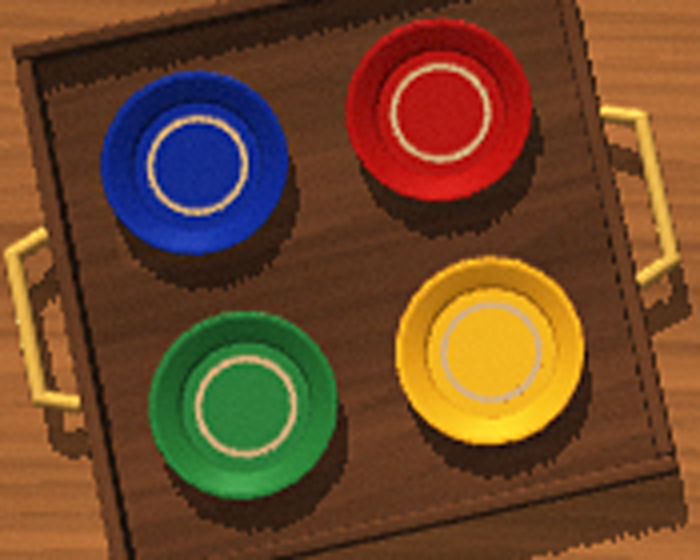

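The mat crop (4x, offset 315,145) shows the small blue pot on the mat with its lid knob at (180,92). The other knobs are red (413,148), yellow (427,412), green (662,432), white (155,363) and black (703,152). Spout tips are blue (124,162), red (475,90), yellow (377,488), green (624,515), white (183,453) and black (780,123). In the tray crop (4x, offset 120,150) the ring centres are blue (198,165), red (441,112), green (246,405) and yellow (491,352).

```bash
cat > h.py <<'E'
import numpy as np,cv2,pickle
from scipy.spatial.transform import Rotation as Ro
def ray(p,uv,z):
    R=cv2.Rodrigues(np.array(p["rvec"]))[0];c=-R.T@np.array(p["tvec"]).ravel()
    d=R.T@np.linalg.solve(np.array(p["K"]),[uv[0],uv[1],1]);return c+d*(z-c[2])/d[2]
E
python3 - <<'E'
from h import *
p=pickle.load(open("cal.pkl","rb"))["top"]
f=lambda a,o:[(a[i]+.5)/4-.5+o[i] for i in(0,1)]
kn=dict(blue=(180,92),red=(413,148),black=(703,152),white=(155,363),yellow=(427,412),green=(662,432))
ti=dict(blue=(124,162),red=(475,90),yellow=(377,488),green=(624,515),white=(183,453),black=(780,123))
ri=dict(blue=(198,165),red=(441,112),green=(246,405),yellow=(491,352))
P={}
for k in kn:
    a=ray(p,f(kn[k],(315,145)),.080);b=ray(p,f(ti[k],(315,145)),.072);d=(b-a)[:2];P[k]=a
    print(k,a.round(4)[:2],"spout",np.hypot(*d).round(3),np.degrees(np.arctan2(d[1],d[0])).round(0),"reach",np.hypot(*a[:2]).round(3))
S={k:ray(p,f(v,(120,150)),.013) for k,v in ri.items()}
for k in S: print("saucer",k,S[k].round(4)[:2],np.hypot(*S[k][:2]).round(3))
n=list(P);print([(a,b,np.linalg.norm(P[a]-P[b]).round(3)) for a in n for b in n if a<b and np.linalg.norm(P[a]-P[b])<.15])
n=list(S);print([np.linalg.norm(S[a]-S[b]).round(4) for a in n for b in n if a<b])
pickle.dump((P,S),open("PS.pkl","wb"))
# cross-check in side: reproject knobs
q=pickle.load(open("cal.pkl","rb"))["side"]
for k in P: print(k,cv2.projectPoints(P[k][None],q["rvec"],q["tvec"],q["K"],None)[0].ravel().round(0))
for k in S: print(k,cv2.projectPoints(S[k][None],q["rvec"],q["tvec"],q["K"],None)[0].ravel().round(0))
E
```

```text
blue [ 0.5937 -0.0953] spout 0.039 142.0 reach 0.601
red [ 0.5708 -0.1983] spout 0.041 -46.0 reach 0.604
black [ 0.5717 -0.3263] spout 0.04 -67.0 reach 0.658
white [ 0.4733 -0.0858] spout 0.041 -161.0 reach 0.481
yellow [ 0.4542 -0.2044] spout 0.039 148.0 reach 0.498
green [ 0.4475 -0.3069] spout 0.039 158.0 reach 0.543
saucer blue [0.5569 0.2531] 0.612
saucer red [0.5844 0.1413] 0.601
saucer green [0.4456 0.2261] 0.5
saucer yellow [0.4723 0.1144] 0.486
[('blue', 'red', np.float64(0.105)), ('blue', 'white', np.float64(0.121)), ('red', 'white', np.float64(0.149)), ('red', 'yellow', np.float64(0.117)), ('black', 'red', np.float64(0.128)), ('black', 'green', np.float64(0.126)), ('white', 'yellow', np.float64(0.12)), ('green', 'yellow', np.float64(0.103))]
[np.float64(0.1152), np.float64(0.1146), np.float64(0.1625), np.float64(0.1152), np.float64(0.1627), np.float64(0.1149)]
blue [380. 226.]
red [408. 254.]
black [456. 285.]
white [340. 250.]
yellow [374. 282.]
green [410. 311.]
blue [274. 189.]
red [309. 204.]
green [247. 213.]
yellow [283. 229.]
```

Positions agree: the saucer pitch comes out at 115 mm, the spouts at about 40 mm, and the side-view reprojection matches. A finger axis at world yaw 30° clears the spouts and neighbours for every grasp and placement. I'll start with blue by turning the tool.

Request:
{"method": "drive_tool", "body": {
  "series": [
    [0,0,0,0,0,0.157,-1],
    [0,0,0,0,0,0.157,-1],
    [0,0,0,0,0,0.157,-1],
    [0,0,0,0,0,0.157,-1],
    [0,0,0,0,0,0,-1]
  ],
  "newtons": 40
}}

```text
clock: 0.72
tool_pos: [0.2235, 0.5022, 0.2497]
orientation: [0.499, 0.867, -0.001, 0.0]
contact_force: [-0.1, 0.6, 0.6]
width: 0.0855
grip_force: 0.0
```

```bash
cat > g.py <<'E'
import sys
from h import *
from station import r
s=r.state();R=Ro.from_quat(s["orientation"]);P,S=pickle.load(open("PS.pkl","rb"))
t=np.array(s["tool_pos"]);M=R.as_matrix()
print("t",round(s["clock"],2),"tcp",t.round(4),"yaw_y",np.degrees(np.arctan2(M[1,1],M[0,1])).round(1),"tilt",np.degrees(np.arccos(-M[2,2])).round(2),"w",round(s["width"],4),"grip",round(s["grip_force"],1),"F",np.round(s["contact_force"],1),"q",np.round(s["joint_pos"],2))
for a in sys.argv[1:]:
    k,z=a.split(":");g=np.r_[(P[k[1:]] if k[0]=="p" else S[k[1:]])[:2],float(z)]
    print(a,"goal",g.round(4),"tool shift",(M.T@(g-t)).round(4))
E
python3 g.py pblue:.2
```

```text
t 0.72 tcp [0.2235 0.5022 0.2497] yaw_y 30.1 tilt 0.07 w 0.0855 grip 0.0 F [-0.1  0.6  0.6] q [-1.27  0.31  0.11  1.52 -0.04  1.32 -0.63]
pblue:.2 goal [ 0.5937 -0.0953  0.2   ] tool shift [-0.7026  0.0203  0.0504]
```

Request:
{"method": "drive_tool", "body": {
  "series": [
    [-0.05,0.002,0.004,0,0,0,-1],
    [-0.06,0.002,0.004,0,0,0,-1],
    [-0.06,0.002,0.004,0,0,0,-1],
    [-0.06,0.002,0.004,0,0,0,-1],
    [-0.06,0.002,0.004,0,0,0,-1],
    [-0.06,0.002,0.004,0,0,0,-1],
    [-0.06,0.002,0.004,0,0,0,-1],
    [-0.06,0.002,0.004,0,0,0,-1],
    [-0.06,0.002,0.004,0,0,0,-1],
    [-0.06,0.002,0.004,0,0,0,-1],
    [-0.06,0,0.004,0,0,0,-1],
    [-0.052,0,0.004,0,0,0,-1]
  ]
}}

```text
clock: 2.22
tool_pos: [0.593, -0.0975, 0.2019]
orientation: [0.499, 0.867, -0.0, -0.0]
contact_force: [1.6, 0.7, 0.6]
width: 0.0853
grip_force: 0.0
```

Request:
{"method": "drive_tool", "body": {
  "series": [
    [0,0,0,0,0,0,-1],
    [0,0,0,0,0,0,-1]
  ]
}}

```text
clock: 2.48
tool_pos: [0.5919, -0.0945, 0.2017]
orientation: [0.499, 0.867, 0.0, -0.001]
contact_force: [0.5, 1.4, -0.1]
width: 0.0851
grip_force: 0.0
```

```bash
python3 g.py pblue:.04
python3 - <<'E'
from station import optics
import cv2,numpy as np
p=optics.snapshot("wrist");cv2.imwrite("pics/w1.png",p["color"][...,::-1]);print(np.round(p["mount"],3).tolist(),np.round(p["K"],1).tolist())
E
```

```text
t 2.48 tcp [ 0.5919 -0.0945  0.2017] yaw_y 30.1 tilt 0.11 w 0.0851 grip 0.0 F [ 0.5  1.4 -0.1] q [-0.23  0.48  0.54  1.46 -0.25  1.27  0.85]
pblue:.04 goal [ 0.5937 -0.0953  0.04  ] tool shift [-0.0019  0.0012  0.1617]
[[-0.001, -0.964, -0.266, 0.067], [1.0, -0.001, -0.001, 0.0], [0.001, -0.266, 0.964, -0.124], [0.0, 0.0, 0.0, 1.0]] [[399.4, 0.0, 323.4], [0.0, 399.4, 234.3], [0.0, 0.0, 1.0]]
```

View pics/w1.png

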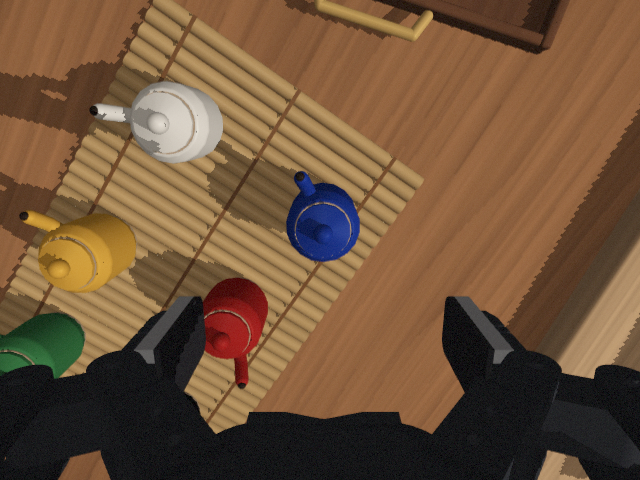

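The wrist view shows the blue knob at (322,234) on the jaw centre line, which agrees with the top-view measurement to about 1 mm. I'll descend and grip.

Request:
{"method": "drive_tool", "body": {
  "series": [
    [-0.002,0.001,0.04,0,0,0,-1],
    [0,0,0.04,0,0,0,-1],
    [0,0,0.04,0,0,0,-1],
    [0,0,0.03,0,0,0,-1],
    [0,0,0.012,0,0,0,-1],
    [0,0,0,0,0,0,-1],
    [0,0,0,0,0,0,1],
    [0,0,0,0,0,0,1],
    [0,0,0,0,0,0,1],
    [0,0,0,0,0,0,1],
    [0,0,0,0,0,0,1],
    [0,0,0,0,0,0,1]
  ],
  "newtons": 40
}}

```text
clock: 4.03
tool_pos: [0.595, -0.0972, 0.0422]
orientation: [0.5, 0.866, 0.0, 0.001]
contact_force: [-2.3, -0.5, 6.6]
width: 0.0507
grip_force: 42.6
```

```bash
python3 g.py sblue:.2
```

```text
t 4.03 tcp [ 0.595  -0.0972  0.0422] yaw_y 30.0 tilt 0.14 w 0.0507 grip 42.6 F [-2.3 -0.5  6.6] q [-0.19  0.64  0.48  1.63 -0.34  0.95  0.93]
sblue:.2 goal [0.5569 0.2531 0.2   ] tool shift [ 0.3221  0.1426 -0.158 ]
```

Request:
{"method": "drive_tool", "body": {
  "series": [
    [0,0,-0.01,0,0,0,1],
    [0,0,-0.025,0,0,0,1],
    [0,0,-0.03,0,0,0,1],
    [0,0,-0.035,0,0,0,1],
    [0,0,-0.03,0,0,0,1],
    [0,0,-0.02,0,0,0,1],
    [0,0,0,0,0,0,1]
  ]
}}

```text
clock: 4.9
tool_pos: [0.5951, -0.0968, 0.1921]
orientation: [0.5, 0.866, 0.001, 0.002]
contact_force: [-0.2, -0.5, -3.6]
width: 0.051
grip_force: 42.4
```

```bash
python3 g.py sblue:.1
```

```text
t 4.9 tcp [ 0.5951 -0.0968  0.1921] yaw_y 30.0 tilt 0.22 w 0.051 grip 42.4 F [-0.2 -0.5 -3.6] q [-0.23  0.49  0.54  1.47 -0.26  1.25  0.86]
sblue:.1 goal [0.5569 0.2531 0.1   ] tool shift [0.3223 0.1418 0.0918]
```

Request:
{"method": "drive_tool", "body": {
  "series": [
    [0.015,0.006,0,0,0,0,1],
    [0.025,0.011,0,0,0,0,1],
    [0.035,0.0155,0,0,0,0,1],
    [0.035,0.0155,0,0,0,0,1],
    [0.035,0.0155,0,0,0,0,1],
    [0.035,0.0155,0,0,0,0,1],
    [0.035,0.0155,0,0,0,0,1],
    [0.035,0.0155,0,0,0,0,1],
    [0.035,0.0155,0,0,0,0,1],
    [0.025,0.011,0,0,0,0,1],
    [0.012,0.005,0,0,0,0,1],
    [0,0,0,0,0,0,1]
  ]
}}

```text
clock: 6.4
tool_pos: [0.5542, 0.2542, 0.1891]
orientation: [0.499, 0.867, -0.001, -0.001]
contact_force: [-0.0, -0.9, -2.3]
width: 0.0507
grip_force: 42.4
```

```bash
python3 g.py sblue:.049
```

```text
t 6.4 tcp [0.5542 0.2542 0.1891] yaw_y 30.2 tilt 0.13 w 0.0507 grip 42.4 F [-0.  -0.9 -2.3] q [-0.76  0.5   0.45  1.44 -0.22  1.25  0.24]
sblue:.049 goal [0.5569 0.2531 0.049 ] tool shift [-0.0024  0.0021  0.1401]
```

Request:
{"method": "drive_tool", "body": {
  "series": [
    [-0.002,0.002,0.015,0,0,0,1],
    [0,0,0.03,0,0,0,1],
    [0,0,0.03,0,0,0,1],
    [0,0,0.03,0,0,0,1],
    [0,0,0.015,0,0,0,1],
    [0,0,0.008,0,0,0,1],
    [0,0,0.004,0,0,0,1],
    [0,0,0,0,0,0,1],
    [0,0,0,0,0,0,1]
  ]
}}

```text
clock: 7.52
tool_pos: [0.5589, 0.2527, 0.0593]
orientation: [0.5, 0.866, 0.001, 0.001]
contact_force: [0.6, 0.4, -3.2]
width: 0.0506
grip_force: 42.4
```

```bash
python3 g.py sblue:.049
```

```text
t 7.53 tcp [0.5589 0.2527 0.0593] yaw_y 30.0 tilt 0.11 w 0.0506 grip 42.4 F [ 0.6  0.4 -3.2] q [-0.73  0.63  0.41  1.58 -0.28  0.99  0.29]
sblue:.049 goal [0.5569 0.2531 0.049 ] tool shift [ 0.0013 -0.0015  0.0103]
```

Request:
{"method": "drive_tool", "body": {
  "series": [
    [0.001,-0.001,0.004,0,0,0,1],
    [0,0,0.003,0,0,0,1],
    [0,0,0.002,0,0,0,1],
    [0,0,0,0,0,0,1]
  ]
}}

```text
clock: 8.02
tool_pos: [0.5569, 0.2527, 0.0493]
orientation: [0.5, 0.866, 0.0, 0.0]
contact_force: [-0.3, 0.5, -2.4]
width: 0.0505
grip_force: 42.4
```

Request:
{"method": "drive_tool", "body": {
  "series": [
    [0,0,0.001,0,0,0,1],
    [0,0,0,0,0,0,1]
  ]
}}

```text
clock: 8.28
tool_pos: [0.5569, 0.2527, 0.0492]
orientation: [0.5, 0.866, 0.0, -0.0]
contact_force: [-3.2, -0.2, 5.8]
width: 0.051
grip_force: 43.0
```

Request:
{"method": "drive_tool", "body": {
  "series": [
    [0,0,0.001,0,0,0,1],
    [0,0,0,0,0,0,1]
  ]
}}

```text
clock: 8.52
tool_pos: [0.5569, 0.2527, 0.0492]
orientation: [0.5, 0.866, 0.0, -0.0]
contact_force: [-4.4, -1.9, 10.3]
width: 0.0509
grip_force: 43.6
```

Contact shows at Fz of about +10 N with the TCP at z = 0.049, as predicted. I'll release and retreat.

Request:
{"method": "drive_tool", "body": {
  "series": [
    [0,0,-0.001,0,0,0,1],
    [0,0,0,0,0,0,0],
    [0,0,0,0,0,0,-0.3],
    [0,0,0,0,0,0,-0.7],
    [0,0,0,0,0,0,-0.8],
    [0,0,0,0,0,0,-0.8],
    [0,0,-0.02,0,0,0,-0.8],
    [0,0,-0.04,0,0,0,-0.8],
    [0,0,-0.045,0,0,0,-0.8],
    [0,0,-0.045,0,0,0,-1],
    [0,0,0,0,0,0,-1]
  ]
}}

```text
clock: 9.9
tool_pos: [0.5599, 0.2534, 0.2032]
orientation: [0.5, 0.866, 0.004, 0.003]
contact_force: [-0.2, -0.8, -0.1]
width: 0.0855
grip_force: 0.0
```

```bash
python3 g.py pgreen:.2
python3 - <<'E'
from station import optics
import cv2,numpy as np
p=optics.snapshot("wrist");cv2.imwrite("pics/w2.png",p["color"][...,::-1])
E
```

```text
t 9.9 tcp [0.5599 0.2534 0.2032] yaw_y 30.0 tilt 0.58 w 0.0855 grip 0.0 F [-0.2 -0.8 -0.1] q [-0.76  0.49  0.46  1.42 -0.22  1.27  0.24]
pgreen:.2 goal [ 0.4475 -0.3069  0.2   ] tool shift [-4.290e-01 -3.776e-01 -2.000e-04]
```

View pics/w2.png

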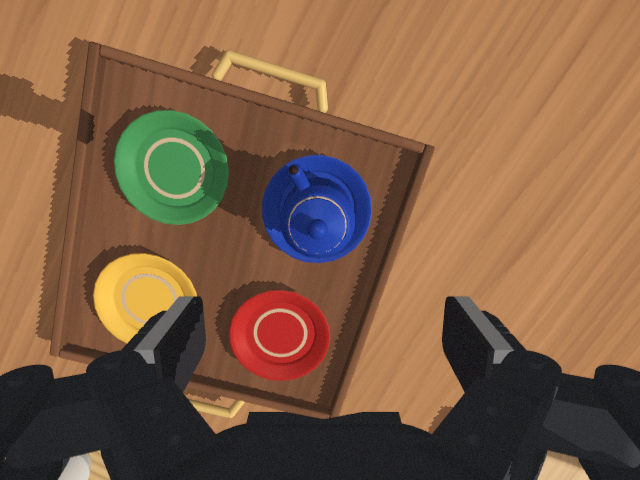

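The wrist view shows the blue pot upright and centred in the blue saucer at (317,215). Next is green.

Request:
{"method": "drive_tool", "body": {
  "series": [
    [-0.029,-0.026,0,0,0,0,-1],
    [-0.04,-0.035,0,0,0,0,-1],
    [-0.04,-0.035,0,0,0,0,-1],
    [-0.04,-0.035,0,0,0,0,-1],
    [-0.04,-0.035,0,0,0,0,-1],
    [-0.04,-0.035,0,0,0,0,-1],
    [-0.04,-0.035,0,0,0,0,-1],
    [-0.04,-0.035,0,0,0,0,-1],
    [-0.04,-0.035,0,0,0,0,-1],
    [-0.04,-0.035,0,0,0,0,-1],
    [-0.04,-0.036,0,0,0,0,-1],
    [0,0,0,0,0,0,-1]
  ]
}}

```text
clock: 11.45
tool_pos: [0.441, -0.313, 0.1972]
orientation: [0.504, 0.863, -0.002, -0.001]
contact_force: [-0.9, 0.9, 0.3]
width: 0.0855
grip_force: 0.0
```

```bash
python3 g.py pgreen:.041
python3 - <<'E'
from station import optics
import cv2,numpy as np
p=optics.snapshot("wrist");cv2.imwrite("pics/w3.png",p["color"][...,::-1])
E
```

```text
t 11.45 tcp [ 0.441  -0.313   0.1972] yaw_y 29.4 tilt 0.29 w 0.0855 grip 0.0 F [-0.9  0.9  0.3] q [ 0.06  0.38  0.7   1.64 -0.25  1.21  1.33]
pgreen:.041 goal [ 0.4475 -0.3069  0.041 ] tool shift [0.0022 0.0095 0.1561]
```

View pics/w3.png

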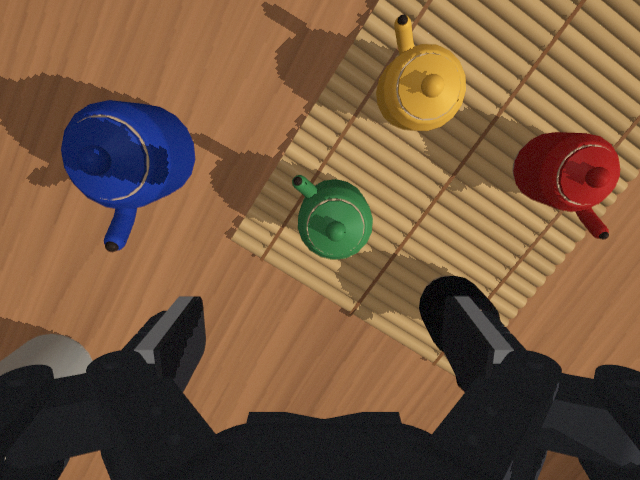

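The wrist view shows the green knob at (336,230), about 8 mm off in tool y, which agrees with the computed correction. I'll correct that while descending partway.

Request:
{"method": "drive_tool", "body": {
  "series": [
    [0,0,0,0,0,0,-1],
    [0.002,0.008,0.02,0,0,0,-1],
    [0,0,0.03,0,0,0,-1],
    [0,0,0,0,0,0,-1],
    [0,0,0,0,0,0,-1]
  ]
}}

```text
clock: 12.12
tool_pos: [0.4518, -0.301, 0.149]
orientation: [0.499, 0.867, 0.0, 0.0]
contact_force: [-0.2, -0.5, 0.6]
width: 0.0851
grip_force: 0.0
```

```bash
python3 g.py pgreen:.041
```

```text
t 12.12 tcp [ 0.4518 -0.301   0.149 ] yaw_y 30.1 tilt 0.05 w 0.0851 grip 0.0 F [-0.2 -0.5  0.6] q [ 0.06  0.43  0.67  1.7  -0.29  1.11  1.34]
pgreen:.041 goal [ 0.4475 -0.3069  0.041 ] tool shift [-0.0029 -0.0068  0.108 ]
```

Request:
{"method": "drive_tool", "body": {
  "series": [
    [-0.003,-0.007,0,0,0,0,-1],
    [0,0,0.03,0,0,0,-1],
    [0,0,0.04,0,0,0,-1],
    [0,0,0.03,0,0,0,-1],
    [0,0,0.008,0,0,0,-1],
    [0,0,0,0,0,0,-1],
    [0,0,0,0,0,0,1],
    [0,0,0,0,0,0,1],
    [0,0,0,0,0,0,1],
    [0,0,0,0,0,0,1],
    [0,0,0,0,0,0,1],
    [0,0,0,0,0,0,1]
  ]
}}

```text
clock: 13.62
tool_pos: [0.4475, -0.3086, 0.0418]
orientation: [0.5, 0.866, -0.0, 0.001]
contact_force: [-1.3, -0.2, 6.2]
width: 0.0509
grip_force: 42.6
```

Request:
{"method": "drive_tool", "body": {
  "series": [
    [0,0,-0.01,0,0,0,1],
    [0,0,-0.025,0,0,0,1],
    [0,0,-0.03,0,0,0,1],
    [0,0,-0.035,0,0,0,1],
    [0,0,-0.03,0,0,0,1],
    [0,0,-0.02,0,0,0,1],
    [0,0,0,0,0,0,1],
    [0,0,0,0,0,0,1]
  ]
}}

```text
clock: 14.62
tool_pos: [0.4458, -0.307, 0.1892]
orientation: [0.5, 0.866, 0.0, -0.001]
contact_force: [-0.5, -0.6, -2.7]
width: 0.0507
grip_force: 42.2
```

```bash
python3 g.py sgreen:.19
```

```text
t 14.62 tcp [ 0.4458 -0.307   0.1892] yaw_y 30.0 tilt 0.14 w 0.0507 grip 42.2 F [-0.5 -0.6 -2.7] q [ 0.06  0.39  0.69  1.65 -0.26  1.2   1.33]
sgreen:.19 goal [0.4456 0.2261 0.19  ] tool shift [ 0.4616  0.2666 -0.    ]
```

Request:
{"method": "drive_tool", "body": {
  "series": [
    [0.012,0.007,0,0,0,0,1],
    [0.024,0.014,0,0,0,0,1],
    [0.035,0.02,0,0,0,0,1],
    [0.035,0.02,0,0,0,0,1],
    [0.035,0.02,0,0,0,0,1],
    [0.035,0.02,0,0,0,0,1],
    [0.035,0.02,0,0,0,0,1],
    [0.035,0.02,0,0,0,0,1],
    [0.035,0.02,0,0,0,0,1],
    [0.035,0.02,0,0,0,0,1],
    [0.035,0.02,0,0,0,0,1]
  ]
}}

```text
clock: 16.0
tool_pos: [0.4434, 0.0988, 0.1895]
orientation: [0.499, 0.866, -0.001, -0.001]
contact_force: [0.1, 1.0, -2.0]
width: 0.0505
grip_force: 42.2
```

Request:
{"method": "drive_tool", "body": {
  "series": [
    [0.035,0.021,0,0,0,0,1],
    [0.035,0.021,0,0,0,0,1],
    [0.025,0.015,0,0,0,0,1],
    [0.015,0.009,0,0,0,0,1],
    [0,0,0,0,0,0,1],
    [0,0,0,0,0,0,1],
    [0,0,0,0,0,0,1]
  ]
}}

```text
clock: 16.88
tool_pos: [0.4473, 0.2232, 0.1904]
orientation: [0.501, 0.865, -0.0, 0.0]
contact_force: [0.2, 0.1, -2.0]
width: 0.0504
grip_force: 42.2
```

```bash
python3 g.py sgreen:.049
```

```text
t 16.88 tcp [0.4473 0.2232 0.1904] yaw_y 29.9 tilt 0.04 w 0.0504 grip 42.2 F [ 0.2  0.1 -2. ] q [-0.82  0.26  0.39  1.75 -0.11  1.15  0.13]
sgreen:.049 goal [0.4456 0.2261 0.049 ] tool shift [0.0034 0.     0.1414]
```

Request:
{"method": "drive_tool", "body": {
  "series": [
    [0.003,0,0.015,0,0,0,1],
    [0,0,0.03,0,0,0,1],
    [0,0,0.03,0,0,0,1],
    [0,0,0.03,0,0,0,1],
    [0,0,0.015,0,0,0,1],
    [0,0,0.01,0,0,0,1],
    [0,0,0.005,0,0,0,1],
    [0,0,0,0,0,0,1],
    [0,0,0,0,0,0,1]
  ]
}}

```text
clock: 18.0
tool_pos: [0.4462, 0.228, 0.0561]
orientation: [0.5, 0.866, 0.001, 0.0]
contact_force: [-0.6, -0.1, -2.8]
width: 0.0505
grip_force: 42.2
```

```bash
python3 g.py sgreen:.049
```

```text
t 18.0 tcp [0.4462 0.228  0.0561] yaw_y 30.0 tilt 0.11 w 0.0505 grip 42.2 F [-0.6 -0.1 -2.8] q [-0.78  0.43  0.35  1.9  -0.19  0.84  0.19]
sgreen:.049 goal [0.4456 0.2261 0.049 ] tool shift [-0.0013 -0.0014  0.0071]
```

Request:
{"method": "drive_tool", "body": {
  "series": [
    [-0.001,-0.001,0.003,0,0,0,1],
    [0,0,0.002,0,0,0,1],
    [0,0,0.001,0,0,0,1],
    [0,0,0.001,0,0,0,1],
    [0,0,0,0,0,0,1]
  ]
}}

```text
clock: 18.62
tool_pos: [0.445, 0.2262, 0.0488]
orientation: [0.5, 0.866, 0.0, -0.0]
contact_force: [-2.3, -1.5, 3.8]
width: 0.0502
grip_force: 42.8
```

Request:
{"method": "drive_tool", "body": {
  "series": [
    [0,0,0.001,0,0,0,1],
    [0,0,0,0,0,0,1]
  ]
}}

```text
clock: 18.88
tool_pos: [0.445, 0.2263, 0.0488]
orientation: [0.5, 0.866, 0.0, -0.0]
contact_force: [-4.8, -2.3, 11.7]
width: 0.0504
grip_force: 43.6
```

Request:
{"method": "drive_tool", "body": {
  "series": [
    [0,0,-0.001,0,0,0,1],
    [0,0,0,0,0,0,0],
    [0,0,0,0,0,0,-0.3],
    [0,0,0,0,0,0,-0.65],
    [0,0,0,0,0,0,-0.75],
    [0,0,0,0,0,0,-0.75],
    [0,0,-0.02,0,0,0,-0.75],
    [0,0,-0.04,0,0,0,-0.75],
    [0,0,-0.045,0,0,0,-0.75],
    [0,0,-0.045,0,0,0,-1],
    [0,0,0,0,0,0,-1],
    [0,0,0,0,0,0,-1]
  ]
}}

```text
clock: 20.38
tool_pos: [0.4446, 0.2261, 0.1977]
orientation: [0.5, 0.866, -0.0, -0.0]
contact_force: [-1.0, -0.1, -0.1]
width: 0.0851
grip_force: 0.0
```

```bash
python3 g.py pyellow:.2
python3 - <<'E'
from station import optics
import cv2,numpy as np
p=optics.snapshot("wrist");cv2.imwrite("pics/w4.png",p["color"][...,::-1])
E
```

```text
t 20.38 tcp [0.4446 0.2261 0.1977] yaw_y 30.0 tilt 0.06 w 0.0851 grip 0.0 F [-1.  -0.1 -0.1] q [-0.83  0.25  0.4   1.74 -0.11  1.17  0.12]
pyellow:.2 goal [ 0.4542 -0.2044  0.2   ] tool shift [-0.3776 -0.2071 -0.0021]
```

View pics/w4.png

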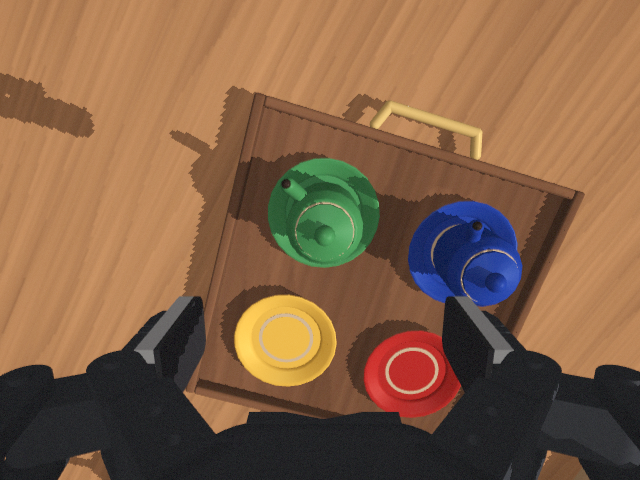

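Green (325,230) and blue (490,270) both stand upright in their wells. Next is yellow.

Request:
{"method": "drive_tool", "body": {
  "series": [
    [-0.0276,-0.0151,0,0,0,0,-1],
    [-0.04,-0.022,0,0,0,0,-1],
    [-0.04,-0.022,0,0,0,0,-1],
    [-0.04,-0.022,0,0,0,0,-1],
    [-0.04,-0.022,0,0,0,0,-1],
    [-0.04,-0.022,0,0,0,0,-1],
    [-0.04,-0.022,0,0,0,0,-1],
    [-0.04,-0.022,0,0,0,0,-1],
    [-0.04,-0.022,0,0,0,0,-1],
    [-0.03,-0.016,0,0,0,0,-1],
    [0,0,0,0,0,0,-1],
    [0,0,0,0,0,0,-1]
  ]
}}

```text
clock: 21.92
tool_pos: [0.4541, -0.2031, 0.1969]
orientation: [0.5, 0.866, -0.0, -0.002]
contact_force: [0.4, 0.2, 0.0]
width: 0.0854
grip_force: 0.0
```

Request:
{"method": "drive_tool", "body": {
  "series": [
    [0,0,0.02,0,0,0,-1],
    [0,0,0.03,0,0,0,-1],
    [0,0,0,0,0,0,-1],
    [0,0,0,0,0,0,-1]
  ]
}}

```text
clock: 22.42
tool_pos: [0.4553, -0.2036, 0.1489]
orientation: [0.499, 0.867, 0.0, 0.0]
contact_force: [0.3, -0.6, 0.5]
width: 0.0853
grip_force: 0.0
```

```bash
python3 g.py pyellow:.041
```

```text
t 22.43 tcp [ 0.4553 -0.2036  0.1489] yaw_y 30.1 tilt 0.04 w 0.0853 grip 0.0 F [ 0.3 -0.6  0.5] q [-0.15  0.34  0.68  1.82 -0.24  1.07  1.14]
pyellow:.041 goal [ 0.4542 -0.2044  0.041 ] tool shift [-0.0002 -0.0015  0.1079]
```

Request:
{"method": "drive_tool", "body": {
  "series": [
    [0,-0.001,0.015,0,0,0,-1],
    [0,0,0.03,0,0,0,-1],
    [0,0,0.03,0,0,0,-1],
    [0,0,0.025,0,0,0,-1],
    [0,0,0.008,0,0,0,-1],
    [0,0,0,0,0,0,-1],
    [0,0,0,0,0,0,1],
    [0,0,0,0,0,0,1],
    [0,0,0,0,0,0,1],
    [0,0,0,0,0,0,1],
    [0,0,0,0,0,0,1],
    [0,0,0,0,0,0,1]
  ]
}}

```text
clock: 23.92
tool_pos: [0.4545, -0.2055, 0.0416]
orientation: [0.5, 0.866, 0.0, 0.001]
contact_force: [-1.0, -0.9, 5.4]
width: 0.0505
grip_force: 41.8
```

Request:
{"method": "drive_tool", "body": {
  "series": [
    [0,0,-0.01,0,0,0,1],
    [0,0,-0.025,0,0,0,1],
    [0,0,-0.03,0,0,0,1],
    [0,0,-0.035,0,0,0,1],
    [0,0,-0.03,0,0,0,1],
    [0,0,-0.02,0,0,0,1],
    [0,0,0,0,0,0,1],
    [0,0,0,0,0,0,1]
  ]
}}

```text
clock: 24.92
tool_pos: [0.4532, -0.2042, 0.1894]
orientation: [0.5, 0.866, -0.0, -0.001]
contact_force: [-0.0, 0.8, -2.7]
width: 0.0505
grip_force: 42.2
```

```bash
python3 g.py syellow:.19
```

```text
t 24.93 tcp [ 0.4532 -0.2042  0.1894] yaw_y 30.0 tilt 0.11 w 0.0505 grip 42.2 F [-0.   0.8 -2.7] q [-0.17  0.29  0.7   1.77 -0.2   1.16  1.11]
syellow:.19 goal [0.4723 0.1144 0.19  ] tool shift [ 0.2663  0.1761 -0.0004]
```

Request:
{"method": "drive_tool", "body": {
  "series": [
    [0.011,0.007,0,0,0,0,1],
    [0.025,0.0165,0,0,0,0,1],
    [0.035,0.023,0,0,0,0,1],
    [0.035,0.023,0,0,0,0,1],
    [0.035,0.023,0,0,0,0,1],
    [0.035,0.023,0,0,0,0,1],
    [0.035,0.023,0,0,0,0,1],
    [0.033,0.022,0,0,0,0,1],
    [0.022,0.0155,0,0,0,0,1],
    [0,0,0,0,0,0,1],
    [0,0,0,0,0,0,1],
    [0,0,0,0,0,0,1]
  ]
}}

```text
clock: 26.42
tool_pos: [0.4729, 0.1121, 0.1901]
orientation: [0.501, 0.866, -0.0, -0.0]
contact_force: [0.1, -0.4, -2.8]
width: 0.0503
grip_force: 42.2
```

Request:
{"method": "drive_tool", "body": {
  "series": [
    [0,0,0.015,0,0,0,1],
    [0,0,0.03,0,0,0,1],
    [0,0,0.03,0,0,0,1],
    [0,0,0.02,0,0,0,1],
    [0,0,0.01,0,0,0,1],
    [0,0,0,0,0,0,1],
    [0,0,0,0,0,0,1]
  ]
}}

```text
clock: 27.3
tool_pos: [0.4739, 0.1136, 0.086]
orientation: [0.5, 0.866, 0.001, 0.001]
contact_force: [-0.6, 0.4, -2.3]
width: 0.0505
grip_force: 42.3
```

```bash
python3 g.py syellow:.049
```

```text
t 27.3 tcp [0.4739 0.1136 0.086 ] yaw_y 30.0 tilt 0.1 w 0.0505 grip 42.3 F [-0.6  0.4 -2.3] q [-0.66  0.37  0.48  1.92 -0.22  0.9   0.46]
syellow:.049 goal [0.4723 0.1144 0.049 ] tool shift [ 0.0015 -0.001   0.037 ]
```

Request:
{"method": "drive_tool", "body": {
  "series": [
    [0.001,-0.001,0.01,0,0,0,1],
    [0,0,0.012,0,0,0,1],
    [0,0,0.006,0,0,0,1],
    [0,0,0.004,0,0,0,1],
    [0,0,0.002,0,0,0,1],
    [0,0,0.001,0,0,0,1],
    [0,0,0.001,0,0,0,1],
    [0,0,0.001,0,0,0,1],
    [0,0,0,0,0,0,1]
  ]
}}

```text
clock: 28.42
tool_pos: [0.472, 0.114, 0.0486]
orientation: [0.5, 0.866, 0.0, 0.0]
contact_force: [-0.1, -0.6, -0.4]
width: 0.0506
grip_force: 42.4
```

Request:
{"method": "drive_tool", "body": {
  "series": [
    [0,0,0.001,0,0,0,1],
    [0,0,0,0,0,0,1]
  ]
}}

```text
clock: 28.68
tool_pos: [0.472, 0.114, 0.0485]
orientation: [0.5, 0.866, 0.0, -0.0]
contact_force: [-2.1, -0.4, 8.1]
width: 0.0508
grip_force: 43.3
```

Request:
{"method": "drive_tool", "body": {
  "series": [
    [0,0,-0.001,0,0,0,1],
    [0,0,0,0,0,0,0],
    [0,0,0,0,0,0,-0.3],
    [0,0,0,0,0,0,-0.65],
    [0,0,0,0,0,0,-0.75],
    [0,0,0,0,0,0,-0.75],
    [0,0,-0.02,0,0,0,-0.75],
    [0,0,-0.04,0,0,0,-0.75],
    [0,0,-0.045,0,0,0,-0.75],
    [0,0,-0.045,0,0,0,-1],
    [0,0,0,0,0,0,-1],
    [0,0,0,0,0,0,-1]
  ]
}}

```text
clock: 30.18
tool_pos: [0.4712, 0.1139, 0.1978]
orientation: [0.5, 0.866, -0.0, -0.0]
contact_force: [-0.0, -0.3, -0.2]
width: 0.0851
grip_force: 0.0
```

```bash
python3 g.py pred:.2
python3 - <<'E'
from station import optics
import cv2,numpy as np
p=optics.snapshot("top");cv2.imwrite("pics/top2.png",p["color"][...,::-1])
E
```

```text
t 30.18 tcp [0.4712 0.1139 0.1978] yaw_y 30.0 tilt 0.06 w 0.0851 grip 0.0 F [-0.  -0.3 -0.2] q [-0.71  0.23  0.52  1.78 -0.13  1.16  0.38]
pred:.2 goal [ 0.5708 -0.1983  0.2   ] tool shift [-0.3201 -0.0701 -0.0023]
```

View pics/top2.png

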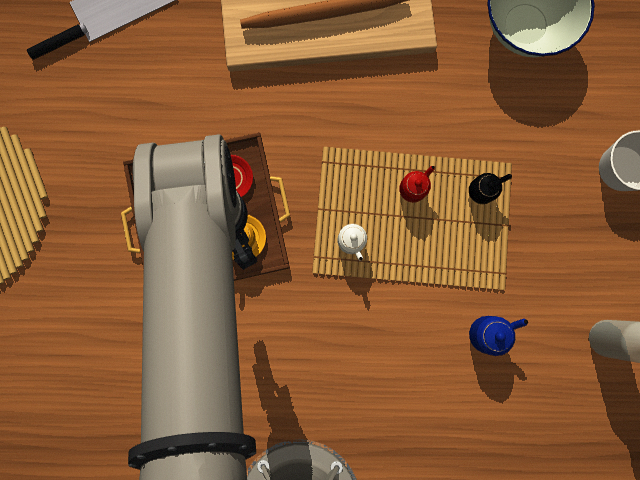

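The mat now holds only red (415,186), black (487,188) and white (352,240), none of which have moved. The tray is mostly hidden by the arm. Red is next.

Request:
{"method": "drive_tool", "body": {
  "series": [
    [-0.03,-0.006,0,0,0,0,-1],
    [-0.04,-0.009,0,0,0,0,-1],
    [-0.04,-0.009,0,0,0,0,-1],
    [-0.04,-0.009,0,0,0,0,-1],
    [-0.04,-0.009,0,0,0,0,-1],
    [-0.04,-0.009,0,0,0,0,-1],
    [-0.04,-0.009,0,0,0,0,-1],
    [-0.03,-0.006,0,0,0,0,-1],
    [-0.02,-0.004,0,0,0,0,-1],
    [0,0,0,0,0,0,-1],
    [0,0,0,0,0,0,-1]
  ]
}}

```text
clock: 31.6
tool_pos: [0.5708, -0.1966, 0.197]
orientation: [0.499, 0.866, 0.0, -0.001]
contact_force: [0.4, 0.7, -0.4]
width: 0.0856
grip_force: 0.0
```

Request:
{"method": "drive_tool", "body": {
  "series": [
    [0,0,0.02,0,0,0,-1],
    [0,0,0.03,0,0,0,-1],
    [0,0,0,0,0,0,-1],
    [0,0,0,0,0,0,-1]
  ]
}}

```text
clock: 32.1
tool_pos: [0.5719, -0.1974, 0.1492]
orientation: [0.499, 0.866, 0.0, 0.0]
contact_force: [-0.4, 0.9, -0.5]
width: 0.0857
grip_force: 0.0
```

```bash
python3 g.py pred:.041
```

```text
t 32.1 tcp [ 0.5719 -0.1974  0.1492] yaw_y 30.1 tilt 0.07 w 0.0857 grip 0.0 F [-0.4  0.9 -0.5] q [-0.1   0.55  0.61  1.52 -0.33  1.18  1.09]
pred:.041 goal [ 0.5708 -0.1983  0.041 ] tool shift [-0.0002 -0.0015  0.1082]
```

Request:
{"method": "drive_tool", "body": {
  "series": [
    [0,-0.001,0.015,0,0,0,-1],
    [0,0,0.03,0,0,0,-1],
    [0,0,0.03,0,0,0,-1],
    [0,0,0.025,0,0,0,-1],
    [0,0,0.008,0,0,0,-1],
    [0,0,0,0,0,0,-1],
    [0,0,0,0,0,0,1],
    [0,0,0,0,0,0,1],
    [0,0,0,0,0,0,1],
    [0,0,0,0,0,0,1],
    [0,0,0,0,0,0,1],
    [0,0,0,0,0,0,1]
  ]
}}

```text
clock: 33.6
tool_pos: [0.5711, -0.1995, 0.0418]
orientation: [0.5, 0.866, 0.0, 0.001]
contact_force: [-1.4, -0.0, 5.9]
width: 0.0505
grip_force: 42.6
```

Request:
{"method": "drive_tool", "body": {
  "series": [
    [0,0,-0.01,0,0,0,1],
    [0,0,-0.025,0,0,0,1],
    [0,0,-0.03,0,0,0,1],
    [0,0,-0.035,0,0,0,1],
    [0,0,-0.03,0,0,0,1],
    [0,0,-0.02,0,0,0,1],
    [0,0,0,0,0,0,1],
    [0,0,0,0,0,0,1]
  ]
}}

```text
clock: 34.6
tool_pos: [0.5697, -0.198, 0.1889]
orientation: [0.5, 0.866, -0.0, -0.001]
contact_force: [0.4, 0.3, -2.6]
width: 0.0502
grip_force: 42.3
```

```bash
python3 g.py sred:.19
```

```text
t 34.6 tcp [ 0.5697 -0.198   0.1889] yaw_y 30.0 tilt 0.15 w 0.0502 grip 42.3 F [ 0.4  0.3 -2.6] q [-0.11  0.51  0.63  1.47 -0.31  1.26  1.07]
sred:.19 goal [0.5844 0.1413 0.19  ] tool shift [ 0.2863  0.1825 -0.0007]
```

Request:
{"method": "drive_tool", "body": {
  "series": [
    [0.012,0.008,0,0,0,0,1],
    [0.025,0.016,0,0,0,0,1],
    [0.035,0.0225,0,0,0,0,1],
    [0.035,0.0225,0,0,0,0,1],
    [0.035,0.0225,0,0,0,0,1],
    [0.035,0.0225,0,0,0,0,1],
    [0.035,0.0225,0,0,0,0,1],
    [0.035,0.0225,0,0,0,0,1],
    [0.026,0.016,0,0,0,0,1],
    [0.013,0.0075,0,0,0,0,1],
    [0,0,0,0,0,0,1],
    [0,0,0,0,0,0,1]
  ]
}}

```text
clock: 36.1
tool_pos: [0.5854, 0.1377, 0.1902]
orientation: [0.501, 0.865, -0.001, 0.0]
contact_force: [0.2, -0.5, -2.9]
width: 0.0507
grip_force: 42.3
```

Request:
{"method": "drive_tool", "body": {
  "series": [
    [0,0,0,0,0,0,1],
    [0,0,0.02,0,0,0,1],
    [0,0,0.02,0,0,0,1],
    [0,0,0,0,0,0,1],
    [0,0,0,0,0,0,1]
  ]
}}

```text
clock: 36.72
tool_pos: [0.586, 0.1396, 0.1512]
orientation: [0.5, 0.866, 0.0, 0.001]
contact_force: [0.1, -0.1, -3.1]
width: 0.0503
grip_force: 42.4
```

```bash
python3 g.py sred:.049
```

```text
t 36.73 tcp [0.586  0.1396 0.1512] yaw_y 30.0 tilt 0.09 w 0.0503 grip 42.4 F [ 0.1 -0.1 -3.1] q [-0.63  0.53  0.55  1.53 -0.29  1.17  0.49]
sred:.049 goal [0.5844 0.1413 0.049 ] tool shift [ 0.0024 -0.0007  0.1022]
```

Request:
{"method": "drive_tool", "body": {
  "series": [
    [0.002,-0.001,0.015,0,0,0,1],
    [0,0,0.025,0,0,0,1],
    [0,0,0.025,0,0,0,1],
    [0,0,0.015,0,0,0,1],
    [0,0,0.008,0,0,0,1],
    [0,0,0.004,0,0,0,1],
    [0,0,0,0,0,0,1],
    [0,0,0,0,0,0,1]
  ]
}}

```text
clock: 37.72
tool_pos: [0.5842, 0.1416, 0.0591]
orientation: [0.5, 0.866, 0.001, 0.001]
contact_force: [-0.4, -0.6, -3.0]
width: 0.051
grip_force: 42.5
```

```bash
python3 g.py sred:.049
```

```text
t 37.73 tcp [0.5842 0.1416 0.0591] yaw_y 30.0 tilt 0.1 w 0.051 grip 42.5 F [-0.4 -0.6 -3. ] q [-0.61  0.62  0.51  1.62 -0.35  0.99  0.53]
sred:.049 goal [0.5844 0.1413 0.049 ] tool shift [-0.0004 -0.      0.0101]
```

Request:
{"method": "drive_tool", "body": {
  "series": [
    [0,0,0.004,0,0,0,1],
    [0,0,0.003,0,0,0,1],
    [0,0,0.001,0,0,0,1],
    [0,0,0.001,0,0,0,1],
    [0,0,0.001,0,0,0,1],
    [0,0,0,0,0,0,1]
  ]
}}

```text
clock: 38.48
tool_pos: [0.5835, 0.1415, 0.0489]
orientation: [0.5, 0.866, 0.0, -0.0]
contact_force: [-1.9, 0.1, 1.1]
width: 0.0507
grip_force: 42.8
```

Request:
{"method": "drive_tool", "body": {
  "series": [
    [0,0,0.001,0,0,0,1],
    [0,0,0,0,0,0,1]
  ]
}}

```text
clock: 38.72
tool_pos: [0.5835, 0.1415, 0.0488]
orientation: [0.5, 0.866, 0.0, -0.0]
contact_force: [-4.5, 0.1, 7.6]
width: 0.0506
grip_force: 43.4
```

Request:
{"method": "drive_tool", "body": {
  "series": [
    [0,0,-0.001,0,0,0,1],
    [0,0,0,0,0,0,0],
    [0,0,0,0,0,0,-0.3],
    [0,0,0,0,0,0,-0.65],
    [0,0,0,0,0,0,-0.7],
    [0,0,0,0,0,0,-0.7],
    [0,0,-0.02,0,0,0,-0.7],
    [0,0,-0.04,0,0,0,-0.7],
    [0,0,-0.045,0,0,0,-0.7],
    [0,0,-0.05,0,0,0,-1],
    [0,0,-0.03,0,0,0,-1],
    [0,0,0,0,0,0,-1]
  ]
}}

```text
clock: 40.22
tool_pos: [0.5854, 0.1415, 0.2365]
orientation: [0.5, 0.866, 0.002, 0.002]
contact_force: [0.1, -0.9, 0.0]
width: 0.0854
grip_force: 0.0
```

Request:
{"method": "drive_tool", "body": {
  "series": [
    [-0.03,-0.01,0,0,0,0,-1],
    [-0.04,-0.02,0,0,0,0,-1],
    [-0.04,-0.02,0,0,0,0,-1],
    [-0.04,-0.02,0,0,0,0,-1],
    [-0.04,-0.02,0,0,0,0,-1],
    [-0.03,-0.02,0,0,0,0,-1],
    [0,0,0,0,0,0,-1],
    [0,0,0,0,0,0,-1]
  ]
}}

```text
clock: 41.22
tool_pos: [0.598, -0.1027, 0.232]
orientation: [0.5, 0.866, 0.0, -0.001]
contact_force: [0.9, 0.2, -0.4]
width: 0.0852
grip_force: 0.0
```

```bash
python3 g.py
python3 - <<'E'
from station import optics
import cv2,numpy as np
a=optics.snapshot("top")["color"][...,::-1];b=optics.snapshot("side")["color"][...,::-1]
f=lambda c:cv2.resize(c,(400,300),interpolation=cv2.INTER_CUBIC)
cv2.imwrite("pics/end.png",np.vstack([np.hstack([f(a[100:310,60:340]),f(a[100:310,300:580])]),np.hstack([f(b[150:315,180:400]),f(b)])]))
E
```

```text
t 41.23 tcp [ 0.598  -0.1027  0.232 ] yaw_y 30.1 tilt 0.15 w 0.0852 grip 0.0 F [ 0.9  0.2 -0.4] q [-0.27  0.49  0.62  1.39 -0.29  1.36  0.89]
```

View pics/end.png

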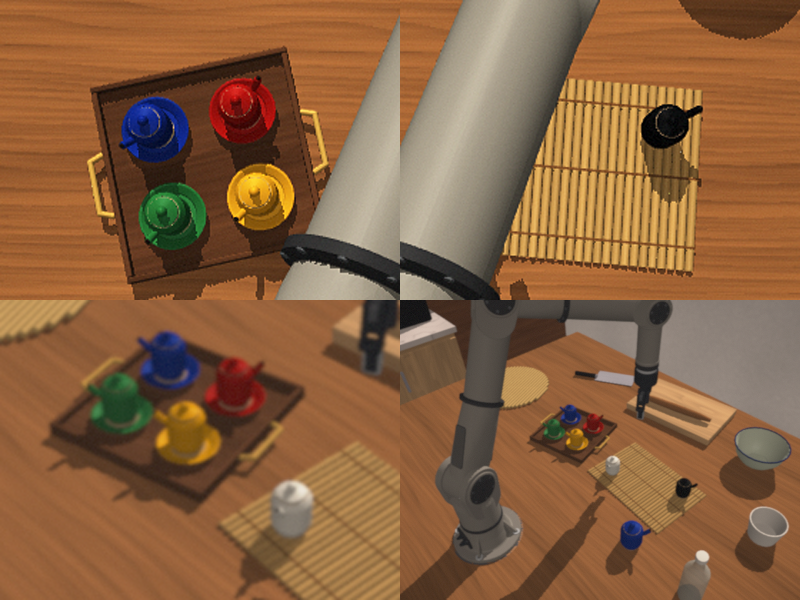

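All four pots stand upright in their own saucers: blue (150,125), red (240,105), green (170,210) and yellow (258,193) in the collage. White and black are still on the mat, and the robot is clear of everything. I'm handing the job in.

```bash
python3 -c "
from station import workorder
print(workorder.hand_in())"
```

```text
the job is handed in; nothing more can be done
None
```

The blue, green, yellow and red pots each stand upright in the saucer of their own colour, the white and black pots were left on the mat, and the job was handed in at about 41 s of the 104 s allowed.

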